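# Set the seedling cover's vent to half open

## Robot

A 6-joint arm with a two-finger parallel gripper is mounted at the origin on the work surface. World frame = base frame: x ahead of the robot, y to its left, z up, the work surface at z = 0. Lengths are in m, angles in rad, forces in N, time in s.
With the tool pointing down it reaches from about 0.35 to 0.975 m from the base axis. Payload 4.9 kg.
Tool frame: the origin (TCP) lies on the centre line of the jaws, within the pads' length; the fingertips stand 22 mm ahead of it and the grasp point (between the pads) lies 3 mm ahead of it (manip.tips_ahead is the z of the fingertips in the tool frame, in m); z points along the fingers, x is the direction in which the jaws open and shut, and the axes are right-handed (so a half turn about z gives the same grasp; the last joint's range is limited). The gripper opens to 85 mm and grips with 20 to 120 N. Pads are 22 mm wide; open, the fingers measure 114 mm over their backs; the gripper's body (76 mm by 85 mm) begins 54 mm behind the grasp point. The pads swing forward as they close: fully open they stand 13 mm farther back than shut.
Start: joints at [-1.251, 0.053, 1.613, -0, 1.476, -0.119], TCP at [0.266, -0.566, 0.253] pointing down, gripper open.
Joint ranges: [-3.01, 3.01], [-1.01, 2.22], [0.06, 2.58], [-1.02, 4.17], [0.09, 2.62], [-3.14, 3.14]. Speed limits (rad/s): [2.57, 2.57, 3.14, 3.14, 3.14, 3.14].

## Interface

Orientations are given as a rotation vector (axis times angle).
In Python, from rig import manip, vision, close_job gives the robot as it stands. The module is installed in compiled form; this text tells all that it offers.
- The arm moves only by the tool play_rows, never from a script. Its argument "plan" is a list of rows, each a list of 3 entries, a list of its own where there are three numbers: the turn, a rotation vector about the tool's x, y, z in degrees, then the shift along the tool's x, y, z in mm, then the finger opening in mm, from 0 to 85.4. A call has 1 to 12 rows; each row shifts and turns the pose as measured when the row begins, along the tool's axes as they then stand; what a row does not reach is not made up. A row lasts 1/10 s, in which the tool goes at most 50 mm and 8.59 degrees, less where a joint would pass 70% of its speed; a pose out of reach is approached as far as the arm can. A call with a gripper value outside its range is refused whole. The fingers move at their own pace and stop on an object; "newtons" is the grip in N (left out, the last holds). Time passes only in rows, so rows that do not move let the fingers close. It gives the time, the measured TCP pose, the force and the opening at its end, in the units of the state.
- manip.state(): the state, without advancing time (a new reading comes with each control period).
- vision.read_camera(name): name is "scene" or "top" or "wrist"; returns the picture (400x640x3 uint8, red, green, blue); there is no depth.
- vision.camera_model(name): a dict with "vertical_fov" (degrees; the focal length in pixels is half the picture's height over the tangent of half this angle, whatever the lens; pixels are square), "cx", "cy" (the principal point, pixels), "pose" (4x4, takes a point from camera to world coordinates); the wrist camera has in their place "tool_from_camera" (4x4, takes a point from camera to tool coordinates, whose origin is the TCP and whose axes are the tool frame's). Camera axes: x right, y down, z forward; pixel columns grow to the right and rows downward; lengths in m; the calibration is good to about 2 mm. A picture is of the moment at which its call begins: read the wrist's pose just before it. camera_model takes no time and is no camera call.
- close_job(): hands the job in, once; it reports no verdict.
The state is a dict: "t": time; "joint_positions": joint angles; "dq": joint speeds; "effort": joint torques, N m; "tool_pos": TCP position; "tool_rot": TCP orientation; "wrist_force": force on the tool from outside, world axes, zero at the start; "wrist_torque": the same for the moment, N m; "width": finger opening in m.
Only numpy, scipy, OpenCV 4.12 (cv2) and the standard library are available. Lean on these libraries where they do the work, as an engineer would, in place of code of your own. Each camera call takes 0.05 s, during which the arm holds its last target. There are 200 camera calls.

## Task

The seedlings in the larger plant tray need air: push the vent lever on its clear cover round until the lever's pointer stands on the half-open mark, the long one in the middle of the five-mark scale, and take the hand away. Only push the lever, do not pinch it between the fingers, and do not lift, shift or tip the tray or its cover. Leave the smaller tray with its vent, the spray bottle, the cultivator and the vase as they are.

Things in the scene. Friction and masses are not known exactly. Their poses are not given: they have to be found in the camera images.
- vent (a joint): vent ring in the LARGER cover's roof (grey plastic, 68 mm across, two blades, one radial lever). 0 = closed, 0.785 = half open, 1.571 = fully open; stops at 0 and 1.571; starts between 0 and 0.45. Grows counter-clockwise seen from above. Dry friction, no spring: about 1.2 N of sideways push moves the tab, and it stays where it is left
- vent_axis (a point): point on the turning axis of the larger cover's vent ring, level with the top face of the cover's roof (120 mm above the shelf). z up; the x axis turns with the ring and points along the lever, y is the way the lever moves as the vent opens
- vent_lever (a point): centre of the upright thumb tab on that lever: a grey plate on edge along the radius, 16 mm long (41 to 57 mm from the axis), 6 mm thick, 7 to 29 mm above the roof; this point: 49 mm from the axis, 18 mm above the roof. Axes as vent_axis. Below it a 12 mm wide arm; a flat pointer ends 62 mm from the axis. Nothing else stands on the roof but the ring, 7 mm high (hub 11 mm)
- vent_half_mark (a point): inner end of the half-open mark, fixed on the larger cover: the long (9.5 mm) black mark in the middle of five on a white scale plate 1 mm thick, 62.5 mm from the axis; the other four are 5 mm long. Marks lie 22.5 degrees apart, on the tray's -x side (towards the robot at yaw 0). The lever points at this mark when the joint reads 0.785
- vent_closed_face: the ribbed half of the thumb tab (3 mm) that looks towards the closed mark: push here to open the vent. Its origin and axes are those of vent_axis
- vent_open_face: the ribbed half of the thumb tab (3 mm) that looks towards the fully-open mark. Its origin and axes are those of vent_axis
- tray_large: the larger silicone plant tray, grey-green, loose on the shelf, 160 mm (x) by 230 mm (y), 50 mm high, about 0.9 kg, with 12 cells holding fibre plugs with green seedlings. Origin: centre of its underside; z up
- cover_large: clear rigid cover, loose on the larger tray with 2 mm of play, 170 mm by 240 mm over its skirt, flat roof 70 mm above the tray rim (120 mm above the shelf), about 0.4 kg. Origin: centre of its edge that rests on the rim, 50 mm above the tray's origin, same axes as the tray; the vent's axis goes through the middle of the roof
- tray_small: the smaller silicone plant tray, 150 mm by 150 mm, 50 mm high, loose, with 9 cells of fibre plugs without seedlings: leave alone. Origin: centre of its underside
- cover_small: the clear cover on the smaller tray, 160 mm by 160 mm over its skirt, roof 120 mm above the shelf, with the same kind of vent: leave alone. Origin: centre of its edge that rests on the tray rim
- vent_small_lever (a point): centre of the thumb tab of the smaller cover's vent, which stands anywhere on its scale: leave alone
- spray_bottle: white plastic spray bottle with a grey trigger head, 76 mm diameter, 220 mm high, standing. Origin: centre of its underside; z up
- cultivator: steel three-tine hand cultivator with a wooden handle, lying, 260 mm long, up to 42 mm high. Origin: about the middle of its length on the shelf; x along it towards the tines
- vase: small green glass vase, 66 mm diameter, 125 mm high, standing. Origin: centre of its underside; z up

How it is judged:
At the end, for the whole second after the job is handed in: The larger cover's vent rests on the half-open mark (0.785 rad, within 0.08 rad); its tray and cover are level, seated and within 25 mm of their start; the smaller tray and cover are within 25 mm, its lever within 20 mm, and bottle, cultivator and vase within 30 mm of theirs, upright (value of joint vent between 0.705 and 0.865 rad and velocity of joint vent between -0.02 and 0.02 rad/s and z of cover_large in the frame of tray_large below 0.054 m and distance of each of cover_large, tray_large, tray_small, cover_small from where it was at the start of the episode below 0.025 m and angle between cover_large's own z axis and vertical below 0.05 rad and distance of vent_small_lever from where it was at the start of the episode below 0.02 m and distance of each of spray_bottle, cultivator, vase from where it was at the start of the episode below 0.03 m and angle between each of spray_bottle, vase's own z axis and vertical below 0.2 rad); the robot touches nothing.
It fails at once if the lever is pinched: both faces of its tab are pressed by the fingers at once (contact force between the fingers and vent_closed_face above 1 N and contact force between the fingers and vent_open_face above 1 N).
It fails at once if the larger tray or its cover is lifted, tipped or shifted (z of cover_large in the frame of tray_large above 0.058 m or height (world z) of tray_large above 0.012 m or angle between cover_large's own z axis and vertical above 0.12 rad or distance of any of tray_large, cover_large from where it was at the start of the episode above 0.025 m).
It fails at once if the smaller tray, its cover or its vent is disturbed (distance of vent_small_lever from where it was at the start of the episode above 0.02 m or distance of any of tray_small, cover_small from where it was at the start of the episode above 0.025 m).
It fails at once if the spray bottle, the cultivator or the vase is moved or tipped (distance of any of spray_bottle, cultivator, vase from where it was at the start of the episode above 0.03 m or angle between any of spray_bottle, vase's own z axis and vertical above 0.2 rad).
It also fails if it takes over 35 s, if anything falls off the work surface, if the arm or the gripper's body presses on something with over 40 N, if the wrist force passes 120 N, or if a joint passes its speed limit or range.

## Working session

There is one attempt and no reset: what is moved stays moved. The work goes in short steps, Python scripts to look and compute and a tool call to move; the robot and the scene stay as the last step left them, time stands still between calls to the robot, and variables do not carry over. Pictures are saved under pics/ and viewed, about 8 in all and at most 12, crops included, and the job is handed in when it is done.

Besides the shell and the picture viewer there is one more tool, called after "Emit:" as name([rows], argument=value, ...), one row to a line, values as JSON. play_rows: Moves the arm, as the interface text tells. Its arguments: {"type":"object","properties":{"plan":{"type":"array"},"newtons":{"type":"number"}},"required":["plan"]}

```bash
mkdir -p pics; cat > h.py <<'E'
import numpy as np, cv2
from rig import manip, vision
from scipy.spatial.transform import Rotation as R
def grab(name, fn):
    s=manip.state(); im=vision.read_camera(name); cv2.imwrite('pics/'+fn,im[:,:,::-1]); return s,im
def model(name,s=None):
    m=vision.camera_model(name); f=200/np.tan(np.radians(m['vertical_fov'])/2)
    if 'pose' in m: P=np.array(m['pose'])
    else:
        T=np.eye(4);T[:3,:3]=R.from_rotvec(s['tool_rot']).as_matrix();T[:3,3]=s['tool_pos'];P=T@np.array(m['tool_from_camera'])
    return f,m['cx'],m['cy'],P
def ray(M,u,v):
    f,cx,cy,P=M; return P[:3,3],P[:3,:3]@np.array([(u-cx)/f,(v-cy)/f,1])
def onz(M,u,v,z):
    o,d=ray(M,u,v); return o+d*(z-o[2])/d[2]
def proj(M,p):
    f,cx,cy,P=M; q=P[:3,:3].T@(np.array(p)-P[:3,3]); return q[0]/q[2]*f+cx,q[1]/q[2]*f+cy
E
python3 - <<'E'
from h import *
for n in ['top','scene']:
    s,im=grab(n,n+'0.png'); M=model(n); print(n,M)
    
print(s['t'],s['tool_pos'],s['tool_rot'],manip.tips_ahead, vision.camera_model('top'),vision.camera_model('wrist'))
E
```

```text
top (np.float64(374.25788862123153), 324.04844226454264, 203.97591866047378, array([[-0.0032918 , -0.99325248,  0.1159253 ,  0.47360049],
       [-0.99977614,  0.00569183,  0.0203783 ,  0.10064495],
       [-0.02090063, -0.11583226, -0.99304887,  1.12178531],
       [ 0.        ,  0.        ,  0.        ,  1.        ]]))
scene (np.float64(468.37797500966536), 313.886145589082, 192.64290514424076, array([[ 0.84724865,  0.36248651, -0.38829532,  1.17451933],
       [ 0.53087594, -0.60320165,  0.5952466 , -0.72324166],
       [-0.01845151, -0.71045852, -0.70349715,  1.10342966],
       [ 0.        ,  0.        ,  0.        ,  1.        ]]))
0.05 [ 0.26535836 -0.56525513  0.25210849] [-2.65062428e+00  1.68401433e+00  2.38198109e-03] 0.022 {'vertical_fov': 56.23928075592709, 'cx': 324.04844226454264, 'cy': 203.97591866047378, 'pose': array([[-0.0032918 , -0.99325248,  0.1159253 ,  0.47360049],
       [-0.99977614,  0.00569183,  0.0203783 ,  0.10064495],
       [-0.02090063, -0.11583226, -0.99304887,  1.12178531],
       [ 0.        ,  0.        ,  0.        ,  1.        ]])} {'vertical_fov': 62.5796107546427, 'cx': 314.12115908377746, 'cy': 202.5962348903757, 'tool_from_camera': array([[ 9.99999717e-01, -4.62543928e-04,  5.93758647e-04,
         1.46586829e-03],
       [ 2.77581943e-04,  9.59916719e-01,  2.80285240e-01,
        -7.10076313e-02],
       [-6.99603088e-04, -2.80284996e-01,  9.59916575e-01,
        -1.19624566e-01],
       [ 0.00000000e+00,  0.00000000e+00,  0.00000000e+00,
         1.00000000e+00]])}
```

View pics/top0.png

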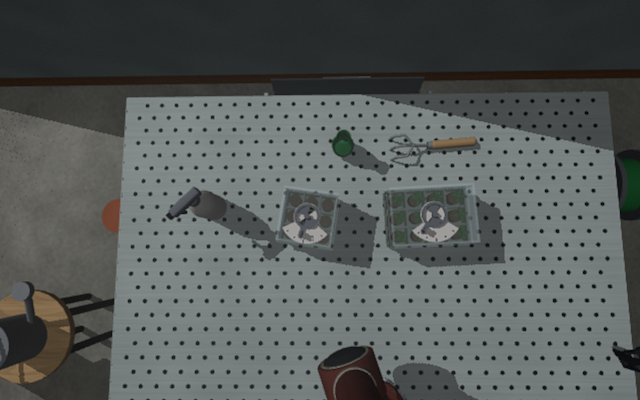

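View pics/scene0.png

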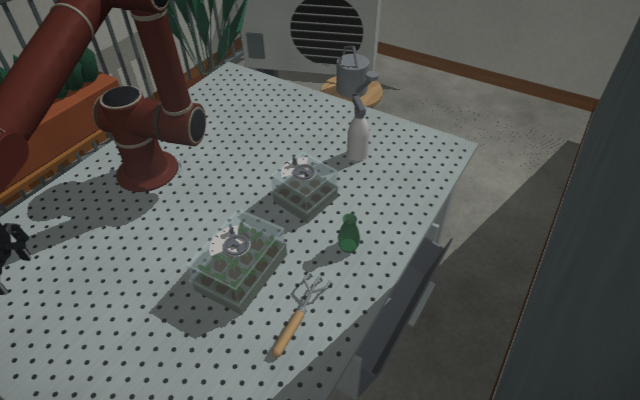

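The top view shows the larger tray with its vent at about (433,215) and the smaller tray's vent at (306,217). The vase is at (343,145), the cultivator around (435,147), and the bottle at (208,205).

```bash
python3 - <<'E'
from h import *
im=cv2.imread('pics/top0.png'); im2=cv2.imread('pics/scene0.png')
a=cv2.resize(im[175:260,375:490],None,fx=5,fy=5,interpolation=cv2.INTER_CUBIC); 
cv2.imwrite('pics/crop1.png',a)
M=model('top'); 
for p in [(433,215),(306,217)]: print(onz(M,*p,.127))
s=manip.state(); print(s['joint_positions'],R.from_rotvec(s['tool_rot']).as_matrix().round(3))
E
```

```text
[ 0.55864699 -0.16776375  0.127     ]
[0.5550143  0.16934629 0.127     ]
[-1.25100788e+00  5.32791135e-02  1.61416304e+00 -5.22008076e-06
  1.47595518e+00 -1.19036238e-01] [[ 0.425 -0.905 -0.001]
 [-0.905 -0.425  0.002]
 [-0.002 -0.    -1.   ]]
```

View pics/crop1.png

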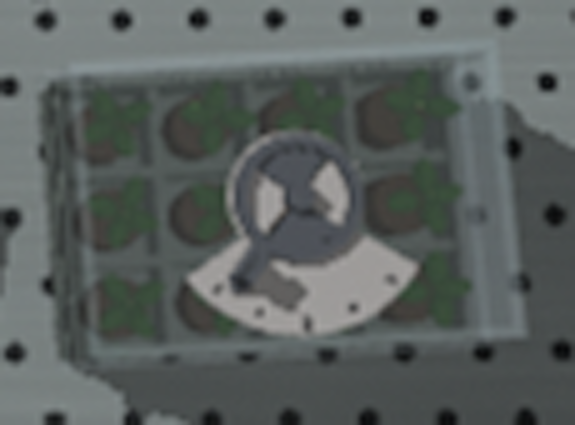

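The top-view crop puts the hub at (295,197), the lever tab at about (240,280) to the lower left, and the long mark at (307,322). That leaves about 39° to push, counter-clockwise. Next I square up the tool, close the fingers and bring the wrist camera over the vent.

Emit:
play_rows([
  [[0,0,8.4],[0,0,-10],0],
  [[0,0,8.4],[0,0,-10],0],
  [[0,0,8.4],[0,0,-10],0],
  [[0,0,0],[-42,-23,0],0],
  [[0,0,0],[-42,-23,0],0],
  [[0,0,0],[-42,-23,0],0],
  [[0,0,0],[-42,-23,0],0],
  [[0,0,0],[-42,-23,0],0],
  [[0,0,0],[-42,-23,0],0],
  [[0,0,0],[-42,-23,0],0],
  [[0,0,0],[-42,-23,0],0],
  [[0,0,0],[-42,-23,0],0],
], newtons=40)

```text
t: 1.3
tool_pos: [0.4819, -0.18, 0.2776]
tool_rot: [-2.186, 2.251, 0.018]
wrist_force: [1.0, -0.2, 0.1]
width: -0.0003
```

Emit:
play_rows([
  [[0,0,0],[-35,-18,0],0],
  [[0,0,0],[0,0,0],0],
  [[0,0,0],[0,0,0],0],
])

```text
t: 1.6
tool_pos: [0.5026, -0.1385, 0.2765]
tool_rot: [-2.196, 2.241, 0.022]
wrist_force: [-0.1, 0.4, 0.0]
width: -0.0002
```

```bash
python3 - <<'E'
from h import *
s,im=grab('wrist','w1.png'); print(s['tool_pos'],R.from_rotvec(s['tool_rot']).as_matrix().round(3))
E
```

```text
[ 0.50262924 -0.13849357  0.27647091] [[-0.02  -1.    -0.007]
 [-1.     0.02   0.013]
 [-0.013  0.007 -1.   ]]
```

View pics/w1.png

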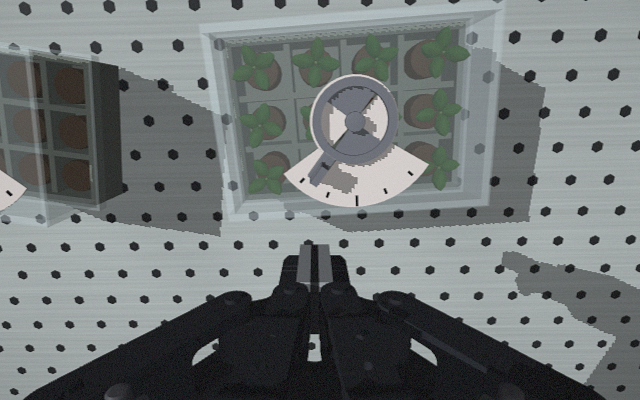

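The wrist view shows the hub at about (354,120), the tab at about (322,168) and the half mark at (357,200). The other marks are near (304,180), (327,194), (383,191) and (410,174).

```bash
cat > meas.py <<'E'
from h import *
from scipy.optimize import least_squares
def marks(fn,box):
    im=cv2.imread(fn); u0,v0,u1,v1=box; c=im[v0:v1,u0:u1]; g=c.max(2)
    m=(g<70).astype(np.uint8); n,l,st,ce=cv2.connectedComponentsWithStats(m)
    return [(round(ce[i][0]+u0,1),round(ce[i][1]+v0,1),int(st[i][4]),st[i][2:4].tolist()) for i in range(1,n) if st[i][4]>=4]
E
python3 - <<'E'
from meas import *
for x in marks('pics/w1.png',(280,130,435,215)): print(x)
im=cv2.imread('pics/w1.png'); cv2.imwrite('pics/crop2.png',cv2.resize(im[65:215,275:440],None,fx=4,fy=4,interpolation=cv2.INTER_CUBIC))
E
```

```text
(np.float64(341.2), np.float64(136.8), 9, [5, 6])
(np.float64(324.7), np.float64(165.7), 26, [7, 8])
(np.float64(410.0), np.float64(173.0), 11, [5, 5])
(np.float64(301.6), np.float64(180.0), 8, [4, 5])
(np.float64(385.0), np.float64(190.8), 8, [3, 5])
(np.float64(327.2), np.float64(194.1), 8, [3, 5])
(np.float64(356.4), np.float64(200.8), 18, [2, 10])
(np.float64(432.2), np.float64(212.0), 24, [5, 6])
(np.float64(398.3), np.float64(212.7), 32, [9, 4])
(np.float64(362.3), np.float64(213.9), 10, [9, 2])
```

View pics/crop2.png

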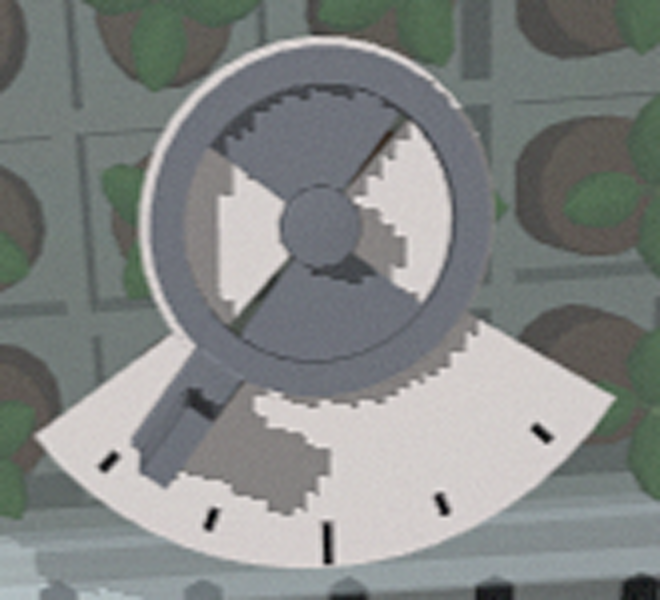

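```bash
cat >> meas.py <<'E'
def axis(M,ms,z=.121):
    P=np.array([onz(M,u,v,z)[:2] for u,v in ms]); r=np.array([.065,.065,.06725,.065,.065])
    f=lambda q: np.concatenate([P[i]-q[:2]-r[i]*np.array([np.cos(q[2]+(i-2)*np.pi/8),np.sin(q[2]+(i-2)*np.pi/8)]) for i in range(5)])
    s=least_squares(f,[.56,-.167,-np.pi]); return s.x,np.abs(s.fun).max()
def tri(A,B):
    a,d=A;b,e=B; t=np.linalg.lstsq(np.c_[d,-e],b-a,rcond=None)[0]; return a+d*t[0],b+e*t[1]
E
python3 - <<'E'
from meas import *
s=manip.state(); M=model('wrist',s); T=model('top')
q,e=axis(M,[(301.6,180),(327.2,194.1),(356.4,200.8),(385,190.8),(410,173)]); print('axis,half-dir',q,np.degrees(q[2]),e)
print('hub z.131',onz(M,275+320/4,65+226/4,.131))
print('tri mark',tri(ray(M,356.4,200.8),ray(T,436.4,239.4)))
print('tri hub',tri(ray(M,275+320/4,65+226/4),ray(T,375+295/5,175+197/5)))
# predicted tab corner pixels for joint values, in crop2 coords
for j in [0,.1,.15,.2,.25]:
    a=q[2]-.785+j; c=np.array([np.cos(a),np.sin(a)])
    o=[]
    for r,z in [(.041,.149),(.057,.149),(.062,.127)]:
        p=np.array([*(q[:2]+r*c),z]); u,v=proj(M,p); o.append((round((u-275)*4),round((v-65)*4)))
    print(j,o)
E
```

```text
axis,half-dir [ 0.56125378 -0.17160131 -3.09536096] -177.35111885473276 0.0002236476441873636
hub z.131 [ 0.56133703 -0.17155887  0.131     ]
tri mark (array([ 0.4946191 , -0.17449421,  0.12359705]), array([ 0.4942704 , -0.1751753 ,  0.12377806]))
tri hub (array([ 0.56071671, -0.17284507,  0.11893975]), array([ 0.56093409, -0.17266354,  0.11890921]))
0 [(182, 399), (126, 462), (114, 456)]
0.1 [(199, 413), (150, 480), (138, 474)]
0.15 [(207, 419), (162, 488), (150, 482)]
0.2 [(217, 424), (175, 495), (163, 489)]
0.25 [(226, 429), (188, 502), (176, 496)]
```

Both views agree: axis at (0.561,-0.172), marks at about 0.123 m height, and the joint reads about 0.12. I'll lower the closed fingers on the closed side of the tab.

Emit:
play_rows([
  [[0,0,-3.8],[-22,-6,0],0],
  [[0,0,0],[-22,-6,0],0],
  [[0,0,0],[0,0,0],0],
  [[0,0,0],[0,0,40],0],
  [[0,0,0],[0,0,40],0],
  [[0,0,0],[0,0,25],0],
  [[0,0,0],[0,0,0],0],
  [[0,0,0],[0,0,0],0],
])

```text
t: 2.45
tool_pos: [0.5112, -0.1049, 0.1703]
tool_rot: [-2.254, 2.184, 0.014]
wrist_force: [-0.1, -0.3, -0.8]
width: -0.0
```

```bash
python3 - <<'E'
from h import *
s,im=grab('wrist','w2.png'); print(s['tool_pos'],s['wrist_force'],R.from_rotvec(s['tool_rot']).as_matrix().round(3))
E
```

```text
[ 0.51117786 -0.10489865  0.17033462] [-0.06767171 -0.2856885  -0.75926621] [[ 0.032 -0.999 -0.005]
 [-0.999 -0.032  0.008]
 [-0.008  0.004 -1.   ]]
```

View pics/w2.png

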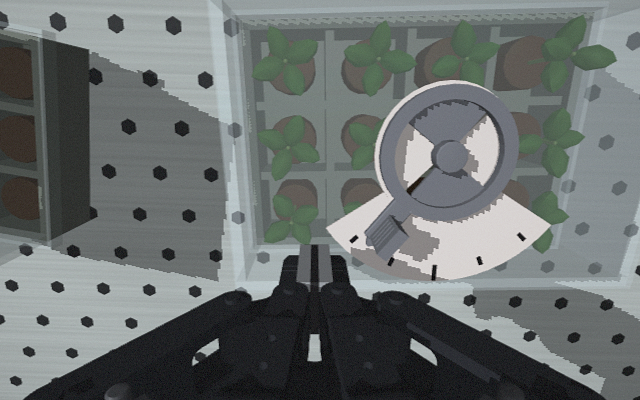

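The wrist view shows the tips to the left of the tab, which is at about (385,235), with a clear gap. Now I go down to the tab and push gently, stopping well short of the mark.

Emit:
play_rows([
  [[0,0,0],[0,0,15],0],
  [[0,0,0],[0,0,0],0],
  [[0,0,0],[6,0,0],0],
  [[0,0,0],[6,0,0],0],
  [[0,0,0],[6,0,0],0],
  [[0,0,0],[6,0,0],0],
  [[0,0,0],[6,0,0],0],
  [[0,0,0],[6,0,0],0],
  [[0,0,0],[0,0,0],0],
  [[0,0,0],[0,0,0],0],
])

```text
t: 3.5
tool_pos: [0.5145, -0.1454, 0.1594]
tool_rot: [-2.25, 2.183, 0.005]
wrist_force: [-0.5, 1.2, -0.8]
width: -0.0001
```

```bash
python3 - <<'E'
from h import *
s,im=grab('wrist','w3.png'); print(s['tool_pos'],s['wrist_force'],R.from_rotvec(s['tool_rot']).as_matrix().round(3))
E
```

```text
[ 0.5145206  -0.1453744   0.15942212] [-0.53506839  1.1827495  -0.81892177] [[ 0.03  -1.     0.002]
 [-1.    -0.03   0.007]
 [-0.007 -0.002 -1.   ]]
```

View pics/w3.png

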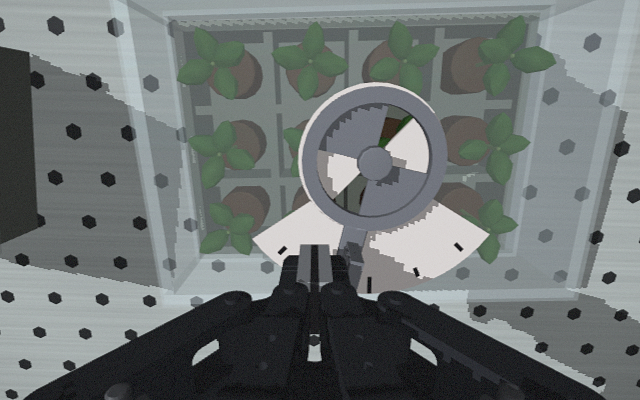

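The lever is moving with about 1.2 N at the wrist. The arm is around (353,240) and the half mark at (370,284), so about 11° remains, roughly 9 mm. I'll push a bit less than that, then back off and measure.

Emit:
play_rows([
  [[0,0,0],[4,0,0],0],
  [[0,0,0],[4,0,0],0],
  [[0,0,0],[2,0,0],0],
  [[0,0,0],[0,0,0],0],
])

```text
t: 3.95
tool_pos: [0.5148, -0.1558, 0.1594]
tool_rot: [-2.252, 2.182, 0.006]
wrist_force: [-0.9, 1.2, 0.8]
width: 0.0005
```

Emit:
play_rows([
  [[0,0,0],[-10,0,0],0],
  [[0,0,0],[-10,0,0],0],
  [[0,0,0],[-10,0,0],0],
  [[0,0,0],[0,0,-40],0],
  [[0,0,0],[0,0,-40],0],
  [[0,0,0],[0,0,-25],0],
  [[0,0,0],[0,0,0],0],
  [[0,0,0],[0,0,0],0],
])

```text
t: 4.75
tool_pos: [0.5131, -0.1197, 0.2668]
tool_rot: [-2.256, 2.178, 0.005]
wrist_force: [0.2, 1.1, -1.1]
width: -0.0001
```

```bash
python3 - <<'E'
from meas import *
s,im=grab('wrist','w4.png'); print(s['tool_pos'],s['wrist_force'])
M=model('wrist',s); u,v=map(int,proj(M,(.53,-.172,.121))); print(u,v)
for x in marks('pics/w4.png',(u-80,v-50,u+80,v+60)): print(x)
im=cv2.imread('pics/w4.png'); y0=max(v-95,0);cv2.imwrite('pics/crop4.png',cv2.resize(im[y0:v+55,u-82:u+83],None,fx=4,fy=4,interpolation=cv2.INTER_CUBIC)); print(u-82,y0)
E
```

```text
[ 0.5130603  -0.11972139  0.26679212] [ 0.23967334  1.13203642 -1.08461514]
377 178
(np.float64(387.8), np.float64(128.6), 13, [7, 3])
(np.float64(375.9), np.float64(152.4), 52, [14, 5])
(np.float64(361.1), np.float64(163.4), 16, [4, 6])
(np.float64(376.2), np.float64(167.5), 90, [11, 13])
(np.float64(435.7), np.float64(194.3), 7, [4, 4])
(np.float64(325.5), np.float64(196.0), 8, [4, 5])
(np.float64(350.3), np.float64(211.5), 10, [3, 6])
(np.float64(409.2), np.float64(210.7), 12, [3, 6])
(np.float64(379.4), np.float64(220.7), 13, [2, 8])
(np.float64(445.5), np.float64(233.4), 38, [10, 6])
(np.float64(372.5), np.float64(233.0), 4, [4, 1])
(np.float64(409.0), np.float64(232.9), 24, [9, 4])
295 83
```

View pics/crop4.png

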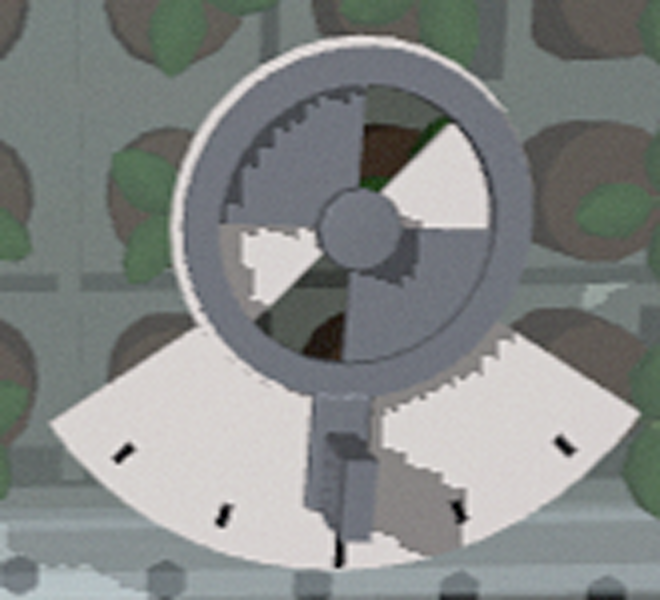

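```bash
python3 - <<'E'
from meas import *
s=manip.state(); M=model('wrist',s)
q,e=axis(M,[(325.5,196),(350.3,211.5),(379.4,219.3),(409.2,210.7),(435.7,194.3)]); print(q,np.degrees(q[2]),e)
o=lambda x,y,z: onz(M,295+x/4,83+y/4,z)[:2]
c=o(361,229,.131); print('hub',c)
for n,p in [('outer',o(357,541,.149)),('inner',o(361,460,.149)),('arm',o(342,400,.126))]:
    for b in (q[:2],c):
        d=p-b; a=np.arctan2(d[1],d[0]); print(n,np.hypot(*d).round(4),'joint',round((a-q[2]+np.pi)%(2*np.pi)-np.pi+.785,3))
for j in [.705,.785,.865]:
    a=q[2]-.785+j; cc=np.array([np.cos(a),np.sin(a)]);t=np.array([-cc[1],cc[0]])
    f=lambda r,w,z: [round(x) for x in (np.array(proj(M,[*(q[:2]+r*cc+w*t),z]))-[295,83])*4]
    print(j,'outer top corners',f(.057,-.003,.149),f(.057,.003,.149),'inner',f(.041,-.003,.149),f(.041,.003,.149),'arm r.038',f(.038,-.006,.127),f(.038,.006,.127),'blade',)
E
```

```text
[ 0.56205695 -0.17325562 -3.08971494] -177.02762582110998 0.00018104085507228418
hub [ 0.56216872 -0.17325302]
outer 0.0568 joint 0.751
outer 0.0569 joint 0.751
inner 0.0408 joint 0.739
inner 0.0409 joint 0.74
arm 0.0345 joint 0.746
arm 0.0346 joint 0.747
0.705 outer top corners [327, 541] [359, 543] inner [337, 460] [369, 462] arm r.038 [304, 416] [363, 419] blade
0.785 outer top corners [351, 542] [383, 542] inner [355, 461] [387, 461] arm r.038 [319, 418] [379, 417] blade
0.865 outer top corners [375, 542] [407, 539] inner [372, 462] [405, 459] arm r.038 [334, 420] [394, 414] blade
```

The joint reads about 0.745, which is inside tolerance but about 2 mm short of the mark. I'll nudge it 2 mm beyond the earlier stop, which was y = -0.1558.

Emit:
play_rows([
  [[0,0,0],[0,0,40],0],
  [[0,0,0],[0,0,40],0],
  [[0,0,0],[0,0,27],0],
  [[0,0,0],[0,0,0],0],
  [[0,0,0],[9,0,0],0],
  [[0,0,0],[9,0,0],0],
  [[0,0,0],[9,0,0],0],
  [[0,0,0],[3,0,0],0],
  [[0,0,0],[0,0,0],0],
  [[0,0,0],[0,0,0],0],
])

```text
t: 5.8
tool_pos: [0.5142, -0.1516, 0.1557]
tool_rot: [-2.256, 2.179, 0.003]
wrist_force: [0.1, 0.3, 0.0]
width: 0.0001
```

Emit:
play_rows([
  [[0,0,0],[3,0,0],0],
  [[0,0,0],[3,0,0],0],
  [[0,0,0],[0,0,0],0],
  [[0,0,0],[0,0,0],0],
])

```text
t: 6.2
tool_pos: [0.5146, -0.1576, 0.1564]
tool_rot: [-2.256, 2.178, 0.003]
wrist_force: [0.1, 0.1, 0.6]
width: 0.0004
```

Emit:
play_rows([
  [[0,0,0],[-10,0,0],0],
  [[0,0,0],[-10,0,0],0],
  [[0,0,0],[-10,0,0],0],
  [[0,0,0],[0,0,-40],0],
  [[0,0,0],[0,0,-40],0],
  [[0,0,0],[0,0,-25],0],
  [[0,0,0],[0,0,0],0],
  [[0,0,0],[0,0,0],0],
])

```text
t: 7.0
tool_pos: [0.5116, -0.1202, 0.2623]
tool_rot: [-2.262, 2.173, 0.011]
wrist_force: [-0.8, -0.6, -0.7]
width: -0.0001
```

```bash
python3 - <<'E'
from meas import *
s,im=grab('wrist','w5.png'); print(s['tool_pos'],s['wrist_force'])
M=model('wrist',s); u,v=map(int,proj(M,(.53,-.172,.121))); print(u,v)
for x in marks('pics/w5.png',(u-80,v-50,u+80,v+60)): print(x)
im=cv2.imread('pics/w5.png'); y0=max(v-95,0);cv2.imwrite('pics/crop5.png',cv2.resize(im[y0:v+55,u-82:u+83],None,fx=4,fy=4,interpolation=cv2.INTER_CUBIC)); print(u-82,y0)
_,t=grab('top','top1.png'); d=cv2.absdiff(t[:,:,::-1],cv2.imread('pics/top0.png')).max(2)
for n,(a,b,c,e) in dict(large=(375,180,490,260),small=(270,180,345,255),bottle=(160,180,235,225),vase=(325,125,360,165),cult=(385,130,485,170)).items(): print(n,(d[b:e,a:c]>50).sum())
E
```

```text
[ 0.51162995 -0.12021204  0.2623178 ] [-0.76952514 -0.55621857 -0.70506774]
378 177
(np.float64(389.3), np.float64(127.3), 10, [7, 2])
(np.float64(377.0), np.float64(151.2), 61, [14, 5])
(np.float64(362.1), np.float64(162.4), 16, [4, 6])
(np.float64(377.8), np.float64(166.3), 107, [13, 12])
(np.float64(437.6), np.float64(193.7), 11, [4, 5])
(np.float64(325.5), np.float64(195.2), 8, [4, 4])
(np.float64(410.5), np.float64(210.4), 14, [4, 6])
(np.float64(350.7), np.float64(211.0), 10, [4, 5])
(np.float64(380.3), np.float64(218.4), 16, [2, 11])
(np.float64(410.1), np.float64(233.1), 22, [9, 4])
(np.float64(446.8), np.float64(233.7), 39, [10, 5])
296 82
large 2036
small 0
bottle 0
vase 0
cult 0
```

View pics/crop5.png

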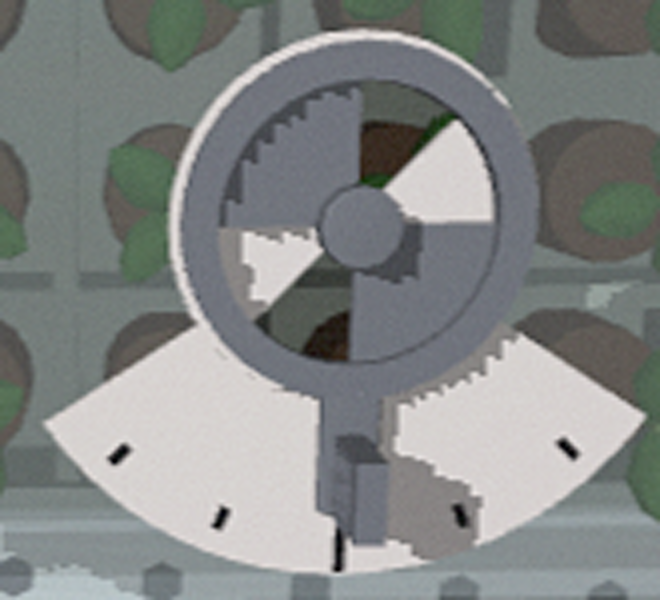

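```bash
python3 - <<'E'
from meas import *
s=manip.state(); M=model('wrist',s)
q,e=axis(M,[(325.5,195.2),(350.7,211),(380.3,219.3),(410.5,210.4),(437.6,193.7)]); print(q,np.degrees(q[2]),e)
o=lambda x,y,z: onz(M,296+x/4,82+y/4,z)[:2]
for n,p in [('outer',o(369.5,545,.149)),('inner',o(370.5,464,.149)),('arm',o(352,400,.126))]:
    d=p-q[:2]; a=np.arctan2(d[1],d[0]); print(n,np.hypot(*d).round(4),'joint',round((a-q[2]+np.pi)%(2*np.pi)-np.pi+.785,3))
f=lambda r,w,z,c,t: [round(x) for x in (np.array(proj(M,[*(q[:2]+r*c+w*t),z]))-[296,82])*4]
for j in [.745,.785]:
    a=q[2]-.785+j; c=np.array([np.cos(a),np.sin(a)]);t=np.array([-c[1],c[0]])
    print(j,f(.057,-.003,.149,c,t),f(.057,.003,.149,c,t),f(.041,-.003,.149,c,t),f(.041,.003,.149,c,t))
E
```

```text
[ 0.5619011  -0.17296396 -3.0869003 ] -176.86635869431225 0.0003728579649272534
outer 0.0568 joint 0.792
inner 0.0412 joint 0.781
arm 0.0345 joint 0.804
0.745 [339, 545] [371, 546] [346, 463] [379, 463]
0.785 [351, 546] [383, 546] [355, 463] [388, 463]
```

```bash
python3 -c "
from rig import close_job; print(close_job())"
```

```text
the job is handed in; nothing more can be done
None
```

I pushed the larger cover's vent lever from about 0.12 rad to about 0.79 rad, against a half-open target of 0.785. I used the closed fingers on the tab's closed face only. One long push stopped slightly short at about 0.745, so I added a 2 mm nudge, then withdrew the hand above and to the side of the vent and handed the job in at about 7 s.

**Vent:** the last wrist picture gave 0.792 and 0.781 from the two ends of the tab and 0.804 from the arm, all inside 0.705–0.865. The tab hides part of the half mark in that view, so the reading comes from the tab and the scale marks. The force on the wrist stayed at about 1–2 N in the readings between moves.

**Larger tray and cover:** the measured vent axis moved only 1–1.5 mm, which is within the calibration error. I did not check for tipping separately.

**Other objects:** comparing the top pictures before and after showed no change around the smaller tray, bottle, vase and cultivator. The same comparison does show change around the larger tray. I put that down to the arm and its shadow over it and the turned vent, but I did not view that picture to confirm.

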